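# Set up the top-heavy tape stand

## Task

Set up the tape stand: carry the tall, top-heavy roll stand slowly and upright to the black mat and let it stand there, its whole foot inside the yellow ring. Then put the loose roll of packing tape over the stand's spindle so that it lies flat on the disc. Never let the stand tip over, and leave everything else on the worktop where it is.

Things in the scene. Friction and masses are not known exactly. Their poses are not given: they have to be found in the camera images.
- stand: Roll stand, loose, 226 mm tall, 0.3 to 0.5 kg, round about its z axis, upright at the start. Origin: centre of its foot's underside; z up. Light grey foot 64 mm across, 10 mm thick; thin aluminium column 16 mm across (z 20 to 138 mm); black collar 24 mm across (to 150); heavy dark steel disc 54 mm across (to 170); green washer 48 mm across (to 173); white spindle 25 mm across above.
- stand_heavy (a point): The stand's centre of mass, on its axis 142 mm above the foot's underside. The stand tips over at about 13 degrees of lean, and swings over in the fingers when gripped below this point; spindle and disc may be gripped.
- stand_seat (a point): Point on the stand's axis at the top of the green washer, 173 mm above the foot's underside, where the underside of the roll rests; z up along the white spindle, which is 25 mm across for 45 mm above this point and narrows to 18 mm at its tip, 53 mm above it.
- mat: Black rubber mat, 130x130x4 mm, fixed to the worktop (top 4 mm above it). A yellow ring, 100 mm inside and 112 mm outside diameter, is drawn round its middle. Origin: centre of its underside; z up.
- tape_roll: Loose roll of packing tape lying flat on the worktop: 67 mm outside diameter, through hole about 37 mm across, 37 mm high, about 0.11 kg. Origin: centre of its underside; z up, along its axis. It may be gripped across its outside.
- ticket_pad: Bystander, to be left alone: white pad of tickets with a green patch, 60x85x19 mm. Origin: centre of its underside.
- peg_0: Bystander, to be left alone: small bundle of wooden sticks, 62x15x11 mm. Origin: centre of its underside.
- box_cutter: Bystander, to be left alone: yellow box cutter, 131x18x14 mm. Origin: centre of its underside.
- stapler: Bystander, to be left alone (fixed to the worktop): red and black stapler, 120x32x44 mm. Origin: centre of its underside.
- tape_dispenser: Bystander, to be left alone (fixed to the worktop): black weighted tape dispenser with its own roll inside, 135x46x74 mm. Origin: centre of its underside.
- marker_0: Bystander, to be left alone: blue and white felt marker, 126x18x20 mm. Origin: centre of its underside.

How it is judged (in metres and radians):
On the way, in this order (a step that is already met when the one before it is completed fails the run):
1. the stand stands on the mat, upright, its foot inside the ring, let go (horizontal distance between stand and mat below 0.018 m and angle between stand's own z axis and vertical below 0.08 rad and height (world z) of stand below 0.01 m and linear speed of stand below 0.02 m/s and contact force between the fingers and stand below 0.1 N), for 0.2 s.
2. the roll lies flat on the stand's disc, round the spindle (z of tape_roll in the frame of stand_seat between -0.005 and 0.006 m and horizontal distance between tape_roll and stand_seat below 0.013 m and angle between tape_roll's own z axis and vertical below 0.1 rad), for 0.2 s.
At the end, for the whole second after the job is handed in: The stand is upright (within 0.08 rad) and at rest on the mat, its axis within 18 mm of the mat's centre (whole foot inside the yellow ring); the roll is round the spindle, lying flat (within 0.1 rad), its underside within 6 mm of the washer's top and centred within 13 mm, at rest (all of step 2 and horizontal distance between stand and mat below 0.018 m and angle between stand's own z axis and vertical below 0.08 rad and height (world z) of stand below 0.01 m and linear speed of each of stand, tape_roll below 0.02 m/s); the robot touches nothing.
It fails at once if the stand leans by more than 0.35 rad (tips over) (angle between stand's own z axis and vertical above 0.35 rad).
It fails at once if the stand moves faster than 0.8 m/s (rushed or dropped) (linear speed of stand above 0.8 m/s).
It fails at once if one of the other things is shifted by more than 30 mm (distance of any of ticket_pad, peg_0, box_cutter, marker_0 from where it was at the start of the episode above 0.03 m).
It also fails if it takes over 64 s, if anything falls off the work surface, if the arm or the gripper's body presses on something with over 40 N, if the wrist force passes 120 N, or if a joint passes its speed limit or range.

## Robot

A 6-joint arm with a two-finger parallel gripper is mounted at the origin on a cart in front of the work surface, level with it; the furniture and walls round the work are solid. World frame = base frame: x ahead of the robot, y to its left, z up, the work surface at z = 0. Lengths are in mm, angles in rad, forces in N, time in s.
With the tool pointing down it reaches from about 350 to 975 mm from the base axis. Payload 7.1 kg.
Tool frame: the origin (TCP) lies on the front face of the gripper's body, between the roots of the fingers; the fingertips stand 80 mm ahead of it and the grasp point (between the pads) lies 61 mm ahead of it (env.tips_ahead is the distance from the TCP to the fingertips, in mm); z points along the fingers, y is the direction in which the jaws open and shut (so a half turn about z gives the same grasp; the last joint's range is limited). The gripper opens to 88 mm and grips with 3 to 60 N. Pads are 20 mm wide; open, the fingers measure 115 mm over their backs; the gripper's body (75 mm by 178 mm) begins 61 mm behind the grasp point.
Start: joints at [-1.31, 0.423, 1.63, -0, 1.089, -0.019], TCP at [172.621, -600.673, 302.675] pointing down, gripper open.
Joint ranges: [-3, 3], [-0.9, 2.11], [0.09, 2.58], [-1.31, 4.45], [0.11, 2.69], [-2.54, 2.54]. Speed limits (rad/s): [2.39, 2.39, 3.01, 3.14, 3.14, 3.14].

## Interface

Orientations are given as a unit quaternion [x, y, z, w].
In Python, from station import env, set_gripper, viewer, workorder gives the robot as it stands. Calls block until the motion is done:
- env.reach(position, orientation): joint-space move of the TCP to a pose.
- env.move_l(position, rot=None, rate=150, f_stop=None): straight line of the TCP; rot=None keeps the orientation; rate is the mean speed in mm/s. With f_stop (N) it stops when the force on the tool has changed by that much, and returns True; else False.
- env.move_joints(angles): joint-space move.
- set_gripper(opening): finger opening in mm; the grip force is fixed at half the most; returns when the fingers have stopped.
- env.hold(seconds).
- env.ik(position, orientation): joint angles nearest the present ones, or None.
- env.read_state(): the state.
- viewer.camera(name): name is "scene" or "top" or "wrist"; returns the picture (480x640x3 uint8, blue, green, red); there is no depth.
- viewer.camera_params(name): a dict with "fx", "fy", "cx", "cy" (pixels), "pose" (4x4, takes a point from camera to world coordinates); the wrist camera has in their place "tool_from_camera" (4x4, takes a point from camera to tool coordinates, whose origin is the TCP and whose axes are the flange's). Camera axes: x right, y up, looking along -z (the intrinsics and any distortion apply to the point x, -y, -z); pixel columns grow to the right and rows downward; lengths in mm; the calibration is good to about 2 mm. A picture is of the moment at which its call begins: read the wrist's pose just before it. camera_params takes no time and is no camera call.
A pose or a line that the arm cannot do raises env.IKError and nothing moves.
- workorder.sign_off(): hands the job in, once; it reports no verdict.
The state is a dict: "time_s": time; "qpos": joint angles; "dq": joint speeds; "tau": joint torques, N m; "tool_pos": TCP position; "orientation": TCP orientation; "force": force on the tool from outside, world axes, zero at the start; "wrist_torque": the same for the moment, N m; "width": finger opening in mm.
Only numpy, scipy, OpenCV 4.12 (cv2) and the standard library are available. Lean on these libraries where they do the work, as an engineer would, in place of code of your own. Each camera call takes 0.05 s, during which the arm holds its last target.

## Working session

There is one attempt and no reset: what is moved stays moved. The work goes in short steps, each a Python script; the robot and the scene stay as the last script left them, time stands still between calls to the robot, and variables do not carry over. Pictures are saved under pics/ and viewed, and the job is handed in when it is done.

```bash
ls; mkdir -p pics; python3 - <<'E'
from station import env, set_gripper, viewer, workorder
import cv2,numpy as np
np.set_printoptions(precision=4,suppress=True)
for n in ["scene","top"]:
    cv2.imwrite(f"pics/{n}0.png",viewer.camera(n)); print(n,viewer.camera_params(n))
print(viewer.camera_params("wrist"))
print(env.read_state())
E
```

```text
pics
scene {'fx': 503.8486981804363, 'fy': 503.8486981804363, 'cx': 328.1174387827962, 'cy': 239.97877563176135, 'pose': array([[ -0.7498,   0.4796,  -0.4558, 112.7155],
       [ -0.6613,  -0.5216,   0.5391, 466.9692],
       [  0.0208,   0.7056,   0.7083, 771.8125],
       [  0.    ,   0.    ,   0.    ,   1.    ]])}
top {'fx': 611.9058919647595, 'fy': 611.9058919647595, 'cx': 313.1193952590257, 'cy': 241.2969901174551, 'pose': array([[   0.0142,    0.9898,   -0.1419,  376.8045],
       [  -0.9997,    0.0111,   -0.0221,  -54.9729],
       [  -0.0203,    0.1421,    0.9896, 1272.4462],
       [   0.    ,    0.    ,    0.    ,    1.    ]])}
{'fx': 349.4741538569724, 'fy': 349.4741538569724, 'cx': 316.08227308940553, 'cy': 244.6081987460674, 'tool_from_camera': array([[ -0.0002,   0.9709,   0.2396,  63.3805],
       [  1.    ,   0.0001,   0.0005,   0.7397],
       [  0.0005,   0.2396,  -0.9709, -82.1389],
       [  0.    ,   0.    ,   0.    ,   1.    ]])}
{'time_s': 0.1, 'qpos': array([-1.31  ,  0.4238,  1.6306,  0.    ,  1.0886, -0.019 ]), 'dq': array([ 0.0005,  0.0003, -0.0016, -0.0007, -0.0004, -0.0004]), 'tau': array([ -0.0015, -54.562 , -27.4323,   0.0646,   0.0188,  -0.    ]), 'tool_pos': array([ 172.5143, -600.3116,  301.9676]), 'orientation': array([ 0.9902,  0.1394, -0.0001, -0.0007]), 'force': array([-0.4647,  0.2717,  0.0711]), 'wrist_torque': array([ 0.0621,  0.0407, -0.0011]), 'width': 87.88771846593713}
```

View pics/scene0.png

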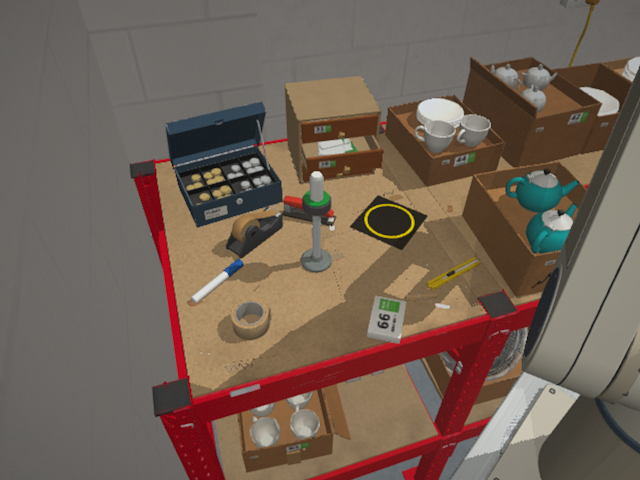

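View pics/top0.png

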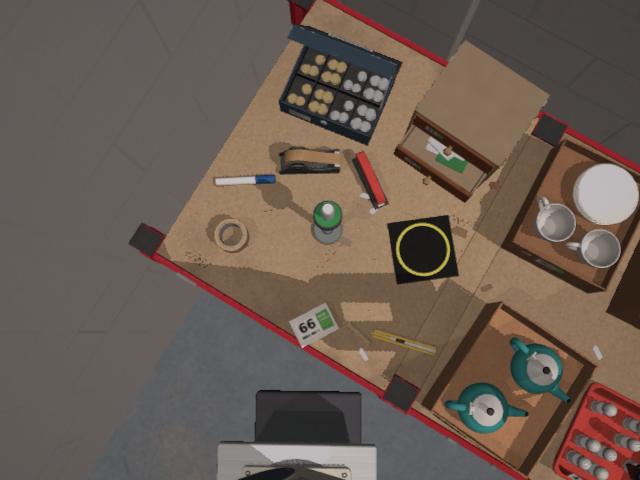

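```bash
cat > h.py <<'E'
import cv2,numpy as np
from station import env,set_gripper,viewer,workorder
from scipy.spatial.transform import Rotation as R
np.set_printoptions(precision=3,suppress=True)
def params(n,st=None):
    p=viewer.camera_params(n)
    if n=="wrist":
        T=np.eye(4);T[:3,:3]=R.from_quat(st["orientation"]).as_matrix();T[:3,3]=st["tool_pos"]
        p["pose"]=T@p["tool_from_camera"]
    return p
def ray(p,u,v):
    d=np.array([(u-p["cx"])/p["fx"],-(v-p["cy"])/p["fy"],-1.])
    return p["pose"][:3,3],p["pose"][:3,:3]@d
def onz(p,u,v,z):
    o,d=ray(p,u,v);return o+d*(z-o[2])/d[2]
def contours_z(p,c,z):
    return np.array([onz(p,u,v,z)[:2] for u,v in c.reshape(-1,2)],np.float32)
def big(m,k=1):
    c,_=cv2.findContours(m,cv2.RETR_EXTERNAL,cv2.CHAIN_APPROX_NONE)
    return sorted(c,key=cv2.contourArea)[::-1][:k]
def circ(p,c,z):
    w=contours_z(p,c,z);A=np.c_[2*w,np.ones(len(w))];s=np.linalg.lstsq(A,(w**2).sum(1),rcond=None)[0]
    return s[:2],2*np.sqrt(s[2]+s[:2]@s[:2])
E
python3 - <<'E'
from h import *
for n in ["top","scene"]:
    im=cv2.imread(f"pics/{n}0.png");p=params(n);h=cv2.cvtColor(im,cv2.COLOR_BGR2HSV)
    y=cv2.inRange(h,(22,150,90),(35,255,255))
    for c in big(y,2): print(n,"yellow",cv2.boundingRect(c),circ(p,cv2.convexHull(c),4))
    b=cv2.inRange(h,(0,0,0),(180,255,45))
    g=cv2.inRange(h,(45,90,30),(80,255,255))
    for c in big(g,3): print(n,"green",cv2.boundingRect(c),circ(p,cv2.convexHull(c),173))
    x,yy,s=(190,190,180) if n=="top" else (210,150,200)
    cv2.imwrite(f"pics/{n}crop.png",cv2.resize(im[yy:yy+130 if n=="top" else yy+200,x:x+s],None,fx=4 if n=="top" else 3,fy=4 if n=="top" else 3,interpolation=cv2.INTER_CUBIC))
    # coarse
p=params("top")
print("roll",onz(p,231,236,18),"foot",onz(p,327,230,10), "stapler",[onz(p,u,v,44) for u,v in((362,153),(380,206))],"disp",[onz(p,u,v,74) for u,v in((282,160),(338,160))])
print("cab corners",[onz(p,u,v,140) for u,v in((398,150),(465,195))],"box", [onz(p,u,v,100) for u,v in((505,225),(497,305),(425,400))])
E
```

```text
top yellow (396, 223, 54, 53) (array([ 545.08 , -254.949]), np.float64(110.67729143934892))
top yellow (401, 343, 1, 1) (array([ 175.543, -104.467]), np.float64(408.5527916497954))
top green (314, 201, 27, 27) (array([585.112, -55.405]), np.float64(47.79354484510598))
top green (436, 154, 32, 19) (array([ 684.031, -281.63 ]), np.float64(52.13317689663949))
top green (316, 309, 18, 21) (array([393.726, -51.464]), np.float64(33.19041061555675))
scene yellow (364, 204, 51, 35) (array([ 548.038, -257.324]), np.float64(113.89310973234655))
scene yellow (427, 257, 53, 33) (array([ 371.106, -224.052]), np.float64(120.47348061991624))
scene green (303, 191, 27, 16) (array([586.565, -56.114]), np.float64(48.25990605729247))
scene green (379, 299, 21, 13) (array([341.02 ,  51.718]), np.float64(29.582281143150272))
scene green (467, 153, 9, 10) (array([ 443.877, -360.95 ]), np.float64(31.848254599795908))
roll [565.845 143.998  18.   ] foot [581.955 -55.468  10.   ] stapler [array([ 738.509, -126.05 ,   44.   ]), array([ 627.218, -163.047,   44.   ])] disp [array([713.767,  36.982,  74.   ]), array([714.722, -76.046,  74.   ])]
cab corners [array([ 716.701, -188.974,  140.   ]), array([ 630.331, -314.175,  140.   ])] box [array([ 580.844, -398.953,  100.   ]), array([ 426.793, -379.243,  100.   ]), array([ 249.06 , -241.146,  100.   ])]
```

View pics/topcrop.png

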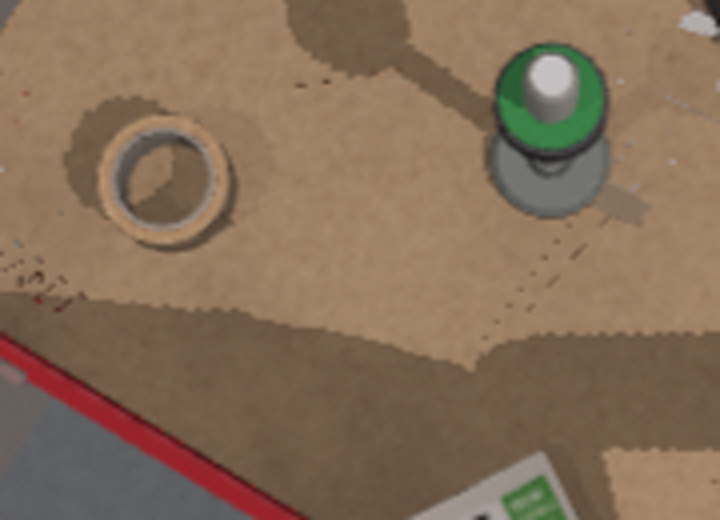

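View pics/scenecrop.png

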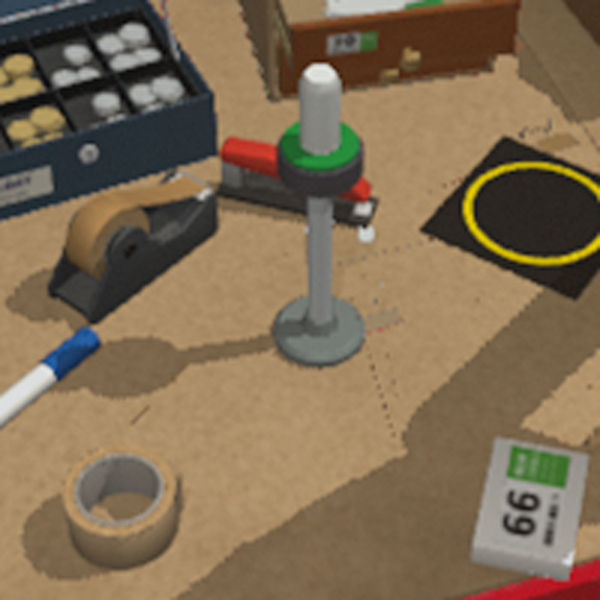

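```bash
cat >> h.py <<'E'
def down(psi):
    c,s=np.cos(psi),np.sin(psi)
    return R.from_matrix(np.array([[c,s,0],[s,-c,0],[0,0,-1]])).as_quat()
def st(): return env.read_state()
def wrist(name):
    s=st();im=viewer.camera("wrist");cv2.imwrite(f"pics/{name}.png",im);return im,params("wrist",s)
E
python3 - <<'E'
from h import *
p=params("top")
print("roll",onz(p,231.2,235.3,37), "diam px",onz(p,190+98/4,235,37)-onz(p,190+233/4,235,37))
for psi in (0,np.pi,np.pi/2):
  for P in ((586,-56,380),(586,-56,258),(546,-256,262),(546,-256,380),(566,142,86)):
    print(psi,P,env.ik(P,down(psi)))
env.move_l([172,-600,400],rate=200)
env.reach([586,-56,400],down(0))
im,p=wrist("w1");print(st()["time_s"],st()["tool_pos"])
h=cv2.cvtColor(im,cv2.COLOR_BGR2HSV)
for c in big(cv2.inRange(h,(45,90,30),(80,255,255)),2): print(cv2.boundingRect(c),circ(p,cv2.convexHull(c),173))
E
```

```text
roll [564.437 140.622  37.   ] diam px [-0.766 69.347  0.   ]
0 (586, -56, 380) [-0.115  0.291  1.637 -0.     1.213  1.455]
0 (586, -56, 258) [-0.115  0.425  1.746 -0.     0.971  1.455]
0 (546, -256, 262) [-0.458  0.439  1.711 -0.     0.991  1.113]
0 (546, -256, 380) [-0.458  0.313  1.606 -0.     1.222  1.113]
0 (566, 142, 86) [ 0.225  0.681  1.817 -0.     0.644  1.796]
3.141592653589793 (586, -56, 380) [-0.115  0.291  1.637 -0.     1.213 -1.686]
3.141592653589793 (586, -56, 258) [-0.115  0.425  1.746 -0.     0.971 -1.686]
3.141592653589793 (546, -256, 262) [-0.458  0.439  1.711 -0.     0.991 -2.029]
3.141592653589793 (546, -256, 380) [-0.458  0.313  1.606 -0.     1.222 -2.029]
3.141592653589793 (566, 142, 86) [ 0.225  0.681  1.817 -0.     0.644 -1.345]
1.5707963267948966 (586, -56, 380) [-0.115  0.291  1.637 -0.     1.213 -0.115]
1.5707963267948966 (586, -56, 258) [-0.115  0.425  1.746 -0.     0.971 -0.115]
1.5707963267948966 (546, -256, 262) [-0.458  0.439  1.711 -0.     0.991 -0.458]
1.5707963267948966 (546, -256, 380) [-0.458  0.313  1.606 -0.     1.222 -0.458]
1.5707963267948966 (566, 142, 86) [ 0.225  0.681  1.817 -0.     0.644  0.225]
3.2083 [585.943 -56.783 399.987]
(289, 204, 54, 50) (array([586.675, -57.367]), np.float64(47.96642397794933))
(515, 78, 65, 42) (array([ 703.213, -247.621]), np.float64(47.93489909395426))
```

View pics/w1.png

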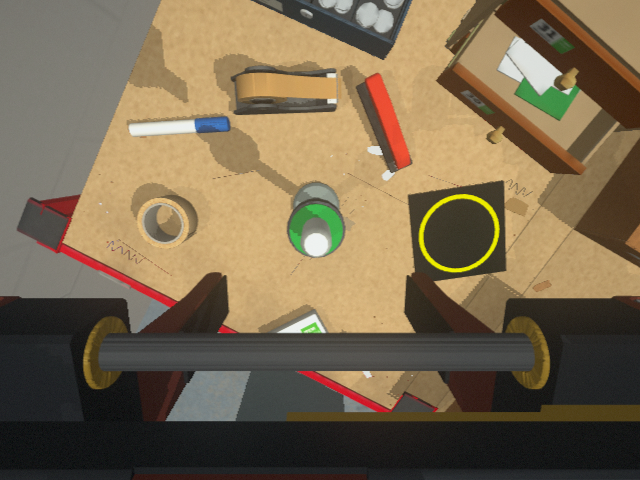

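```bash
python3 - <<'E'
from h import *
im=cv2.imread("pics/w1.png");p=params("wrist",st());h=cv2.cvtColor(im,cv2.COLOR_BGR2HSV)
for c in big(cv2.inRange(h,(22,150,90),(35,255,255)),1): print("ring",cv2.boundingRect(c),circ(p,cv2.convexHull(c),4))
env.move_l([586.4,-56.8,300],rate=150)
env.move_l([586.4,-56.8,259],rate=60,f_stop=8)
set_gripper(0); s=st();print(s["width"],s["force"],s["tool_pos"])
env.move_l([586.4,-56.8,272],rate=30); env.hold(.3); s=st();print(s["time_s"],s["force"],s["wrist_torque"])
wrist("w2");cv2.imwrite("pics/s2.png",viewer.camera("scene"))
E
```

```text
ring (418, 194, 82, 79) (array([ 546.58, -256.79]), np.float64(113.01409586704345))
24.447612912857352 [0.11  1.464 0.471] [586.387 -56.695 258.965]
6.7333 [ 0.314  0.556 -3.622] [ 0.012  0.038 -0.021]
```

View pics/s2.png

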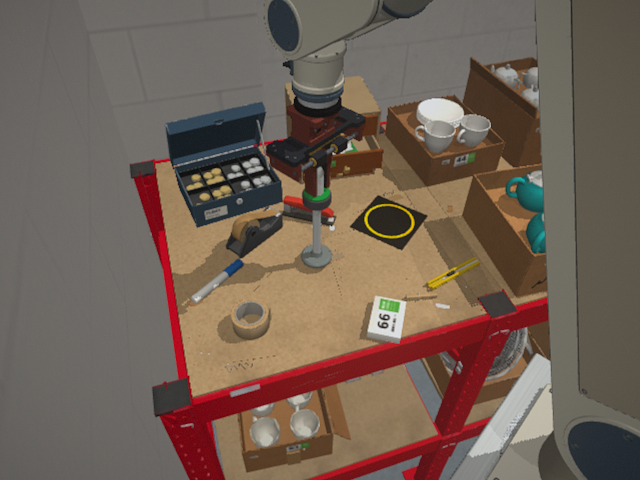

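View pics/w2.png

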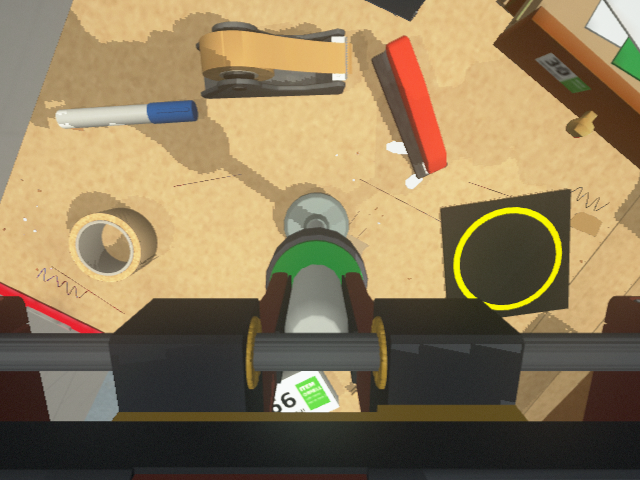

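```bash
python3 - <<'E'
from h import *
env.move_l([586.4,-56.8,322],rate=70)
env.move_l([546.5,-256.5,322],rate=70)
env.hold(.3)
s=st();print(s["time_s"],s["force"])
env.move_l([546.5,-256.5,272],rate=60)
wrist("w3");cv2.imwrite("pics/s3.png",viewer.camera("scene"))
E
python3 - <<'E'
import cv2,numpy as np
a=cv2.imread("pics/w3.png");b=cv2.imread("pics/s3.png")
b=cv2.resize(b[100:300,260:480],None,fx=2,fy=2)
cv2.imwrite("pics/m3.png",np.hstack([cv2.resize(a,(400,300)),cv2.resize(b,(400,364))[:300]]))
E
```

```text
11.0583 [ 0.543 -0.745 -3.444]
```

View pics/m3.png

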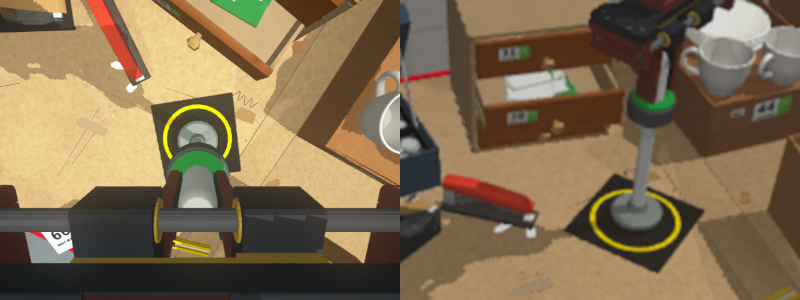

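```bash
python3 - <<'E'
from h import *
r=env.move_l([546.5,-256.5,261],rate=15,f_stop=3); s=st();print(r,s["tool_pos"],s["force"])
env.hold(.2)
set_gripper(50); env.hold(.3)
s=st();print(s["time_s"],s["force"],s["width"])
cv2.imwrite("pics/s4.png",viewer.camera("scene"))
env.move_l([546.5,-256.5,345],rate=80)
env.hold(.2)
im,p=wrist("w4");h=cv2.cvtColor(im,cv2.COLOR_BGR2HSV)
for c in big(cv2.inRange(h,(45,90,30),(80,255,255)),3): print("washer",cv2.boundingRect(c),circ(p,cv2.convexHull(c),177))
for n in("top","scene"):
    im=viewer.camera(n);cv2.imwrite(f"pics/{n}5.png",im);h=cv2.cvtColor(im,cv2.COLOR_BGR2HSV)
    for c in big(cv2.inRange(h,(45,90,30),(80,255,255)),3): print(n,"washer",cv2.boundingRect(c),circ(params(n),cv2.convexHull(c),177))
E
```

```text
True [ 546.434 -256.383  262.925] [ 0.209 -0.063  5.456]
13.8333 [-0.626  0.148  0.238] 50.47135738860122
washer (284, 214, 66, 57) (array([ 546.747, -257.3  ]), np.float64(48.022978172903336))
washer (333, 15, 74, 52) (array([ 685.802, -291.638]), np.float64(43.31348000413895))
top washer (316, 309, 17, 21) (array([393.666, -50.741]), np.float64(32.531143082824336))
top washer (436, 154, 17, 13) (array([ 688.239, -268.35 ]), np.float64(28.51243862370605))
top washer (554, 269, 9, 4) (array([ 487.517, -467.967]), np.float64(10.694700660837828))
scene washer (379, 299, 21, 13) (array([339.495,  54.492]), np.float64(29.38464159800184))
scene washer (386, 151, 25, 14) (array([ 547.326, -256.582]), np.float64(49.23696298154057))
scene washer (467, 153, 9, 10) (array([ 441.714, -355.637]), np.float64(32.01448643113833))
```

View pics/w4.png

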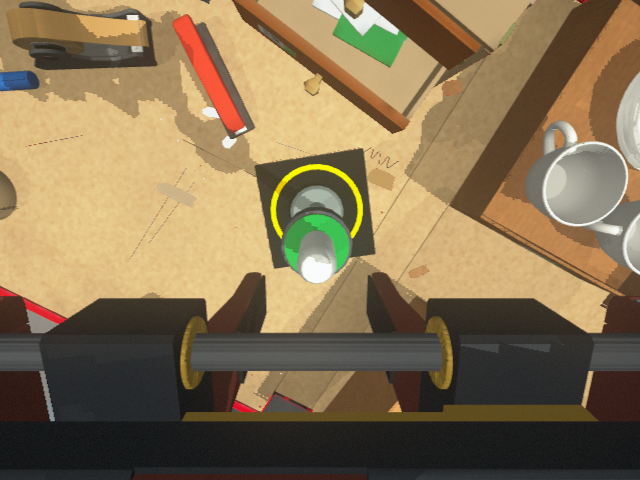

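View pics/scene5.png

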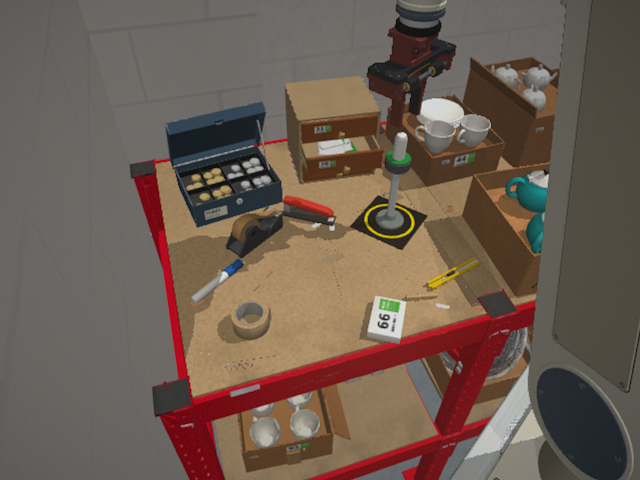

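```bash
python3 - <<'E'
from h import *
env.move_l([564.4,140.6,345],rate=200)
set_gripper(88)
env.move_l([564.4,140.6,220],rate=120);env.hold(.2)
im,p=wrist("w6");print(st()["time_s"],st()["tool_pos"])
for q in range(-40,41,40): pass
R_=p["pose"]
w=np.array([564.4,140.6,37,1]);c=np.linalg.inv(R_)@w;print(p["cx"]+p["fx"]*c[0]/-c[2],p["cy"]-p["fy"]*c[1]/-c[2])
E
```

```text
19.7583 [564.612 140.647 220.551]
315.2505712330397 242.12860843655096
```

View pics/w6.png

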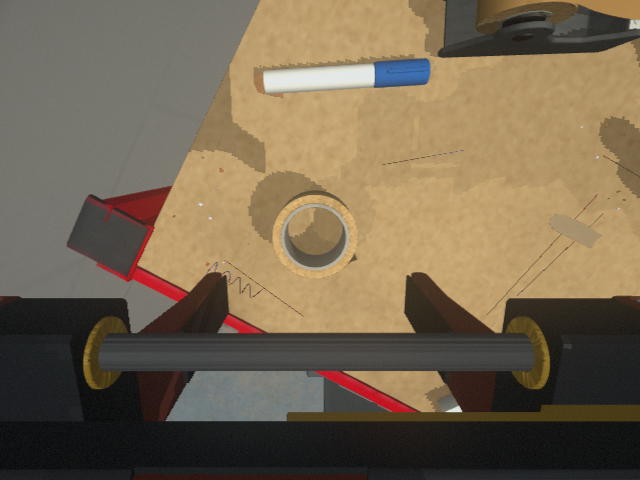

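```bash
python3 - <<'E'
from h import *
im=cv2.imread("pics/w6.png");p=params("wrist",st());h=cv2.cvtColor(im,cv2.COLOR_BGR2HSV)
m=cv2.inRange(h,(0,0,40),(180,70,255));k=np.zeros_like(m);k[190:285,265:365]=m[190:285,265:365]
c=big(k)[0];print("core",cv2.boundingRect(c),circ(p,cv2.convexHull(c),37))
# nominal rim extents read off: x 273..357
print(onz(p,273,237,37),onz(p,357,237,37),onz(p,315,278,37))
cv2.imwrite("pics/w6c.png",cv2.resize(np.hstack([im[180:290,260:370],cv2.cvtColor(k,cv2.COLOR_GRAY2BGR)[180:290,260:370]]),None,fx=3.5,fy=3.5))
E
```

```text
core (281, 204, 69, 67) (array([568.163, 140.997]), np.float64(53.30188563503109))
[568.412 173.486  37.   ] [568.428 108.059  37.   ] [534.71  140.797  37.   ]
```

View pics/w6c.png

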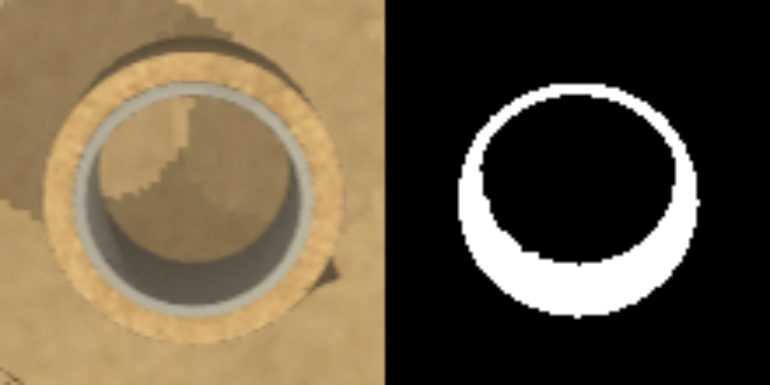

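```bash
python3 - <<'E'
from h import *
env.move_l([568,140.9,130],rate=150)
env.move_l([568,140.9,86],rate=70,f_stop=8)
set_gripper(0); s=st();print(s["width"],s["force"],s["tool_pos"])
env.move_l([568,140.9,200],rate=120); env.hold(.2); s=st();print(s["time_s"],s["force"],s["width"])
im,p=wrist("w7")
h=cv2.cvtColor(im,cv2.COLOR_BGR2HSV)
cv2.imwrite("pics/s7.png",viewer.camera("scene"))
E
```

```text
66.29216696435671 [-0.429 -0.413  2.494] [568.213 140.985  86.371]
23.05 [-0.037 -0.117 -1.502] 66.35957355274638
```

View pics/w7.png

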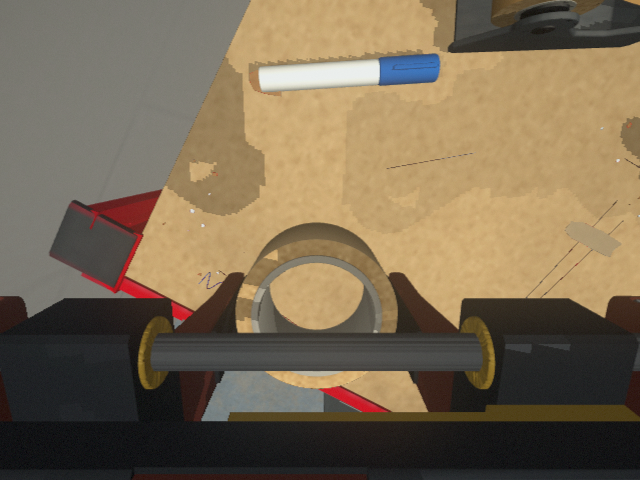

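View pics/s7.png

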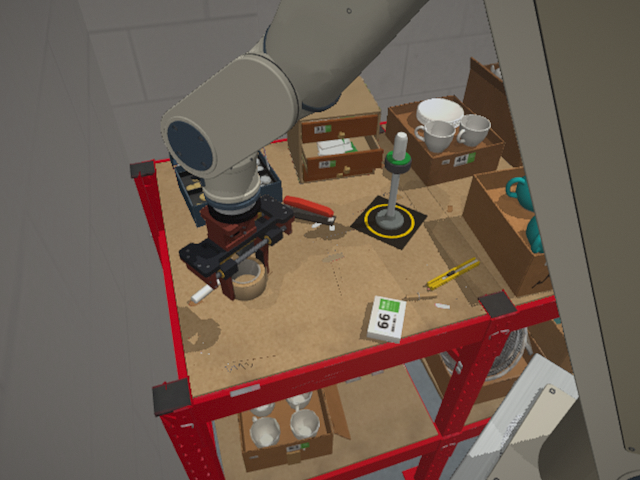

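```bash
python3 - <<'E'
from h import *
s=st();im=cv2.imread("pics/w7.png");p=params("wrist",s);h=cv2.cvtColor(im,cv2.COLOR_BGR2HSV)
zt=s["tool_pos"][2]-86.4+37
m=cv2.inRange(h,(0,0,40),(180,70,255));k=np.zeros_like(m);k[235:325,248:388]=m[235:325,248:388]
c=big(k)[0];print(cv2.boundingRect(c));hull=cv2.convexHull(c).reshape(-1,2);hull=hull[hull[:,1]<322]
print("core",circ(p,hull,zt),s["tool_pos"])
env.move_l([568,140.9,352],rate=150)
env.move_l([546.8,-257,352],rate=180);env.hold(.3)
s=st();im,p=wrist("w8");cv2.imwrite("pics/s8.png",viewer.camera("scene"));print(s["time_s"],s["tool_pos"],s["force"])
E
python3 - <<'E'
import cv2,numpy as np
a=cv2.imread("pics/w8.png");b=cv2.imread("pics/s8.png")
b=cv2.resize(b[40:260,290:510],(330,330))
a=cv2.resize(a,(440,330))
cv2.imwrite("pics/m8.png",np.hstack([a,b]))
E
```

```text
(251, 256, 131, 69)
core (array([567.932, 139.791]), np.float64(53.28459011122032)) [567.827 140.838 199.471]
26.9833 [ 546.85  -256.802  352.022] [-0.115  0.612 -1.443]
```

View pics/m8.png

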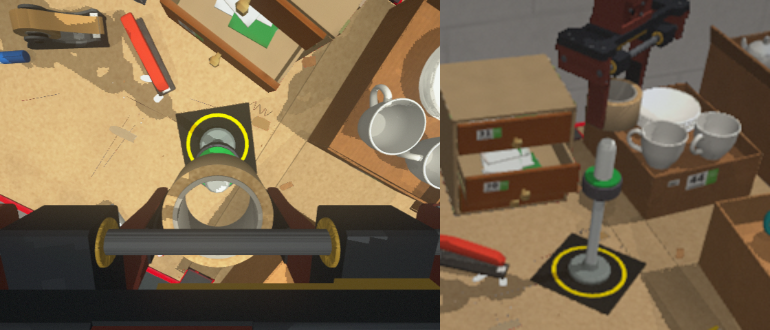

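```bash
python3 - <<'E'
from h import *
env.move_l([546.6,-256.4,312],rate=60)
r=env.move_l([546.6,-256.4,290],rate=30,f_stop=4);s=st();print(r,s["tool_pos"],s["force"])
if not r:
    r=env.move_l([546.6,-256.4,264.5],rate=25,f_stop=3);s=st();print(r,s["time_s"],s["tool_pos"],s["force"])
wrist("w9");cv2.imwrite("pics/s9.png",viewer.camera("scene"))
import subprocess
a=cv2.imread("pics/w9.png");b=cv2.imread("pics/s9.png")
b=cv2.resize(b[40:260,290:510],(330,330));a=cv2.resize(a,(440,330))
cv2.imwrite("pics/m9.png",np.hstack([a,b]))
E
```

```text
False [ 546.75  -256.43   290.119] [-0.112  0.643 -0.745]
False 29.95 [ 546.699 -256.449  264.696] [ 0.502 -0.311 -1.281]
```

View pics/m9.png

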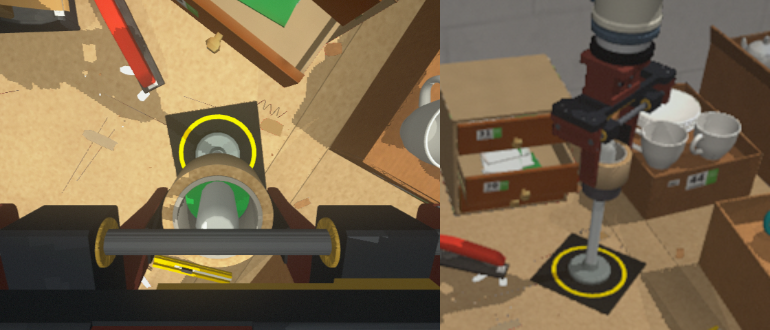

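```bash
python3 - <<'E'
from h import *
r=env.move_l([546.6,-256.4,261.5],rate=8,f_stop=2.5);s=st();print(r,s["tool_pos"],s["force"])
set_gripper(88); env.hold(.3); s=st();print(s["time_s"],s["force"],s["width"])
env.move_l([546.6,-256.4,300],rate=40)
env.move_l([546.6,-256.4,380],rate=100); env.hold(.2)
s=st();im,p=wrist("w10");print(s["time_s"])
b=viewer.camera("scene");cv2.imwrite("pics/s10.png",b)
h=cv2.cvtColor(im,cv2.COLOR_BGR2HSV)
m=cv2.inRange(h,(22,150,90),(35,255,255))
b=cv2.resize(b[80:300,290:510],(330,330));a=cv2.resize(im,(440,330))
cv2.imwrite("pics/m10.png",np.hstack([a,b]))
E
```

```text
False [ 546.598 -256.392  261.446] [ 0.346  0.186 -1.142]
31.425 [ 0.558 -0.453 -0.292] 87.83612120664442
33.6917
```

View pics/m10.png

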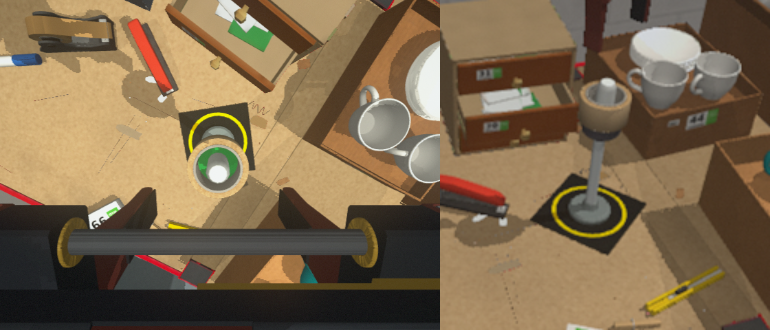

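View pics/s10.png

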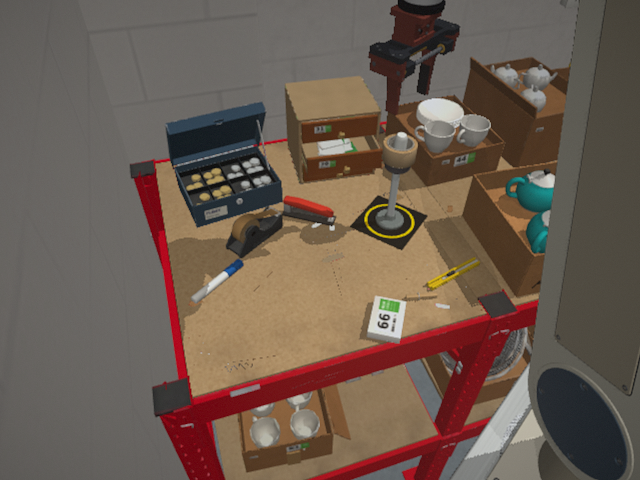

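View pics/w10.png

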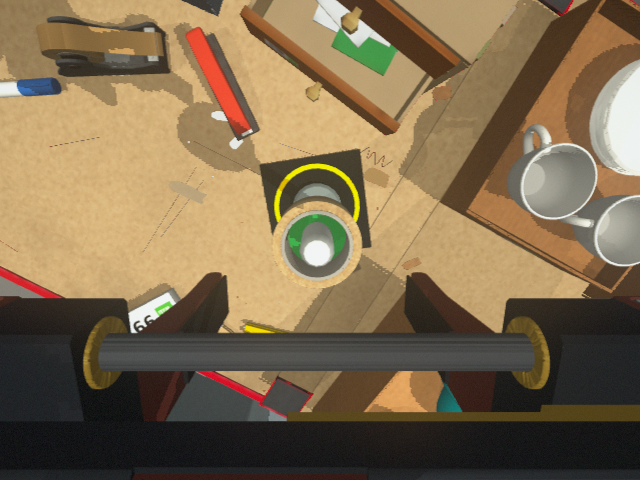

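```bash
python3 - <<'E'
from h import *
s=st();im=cv2.imread("pics/w10.png");p=params("wrist",s);h=cv2.cvtColor(im,cv2.COLOR_BGR2HSV)
m=cv2.inRange(h,(10,60,60),(25,255,255))
g=cv2.inRange(h,(0,0,40),(180,60,255))|cv2.inRange(h,(40,0,0),(90,255,255))
k=np.zeros_like(g);k[205:285,277:357]=g[205:285,277:357]
k=cv2.morphologyEx(k,cv2.MORPH_OPEN,np.ones((3,3)))
c=big(k)[0];print("core",cv2.boundingRect(c),circ(p,cv2.convexHull(c),214))
w=cv2.inRange(h,(0,0,215),(180,40,255));k2=np.zeros_like(w);k2[225:275,290:345]=w[225:275,290:345]
c=big(k2)[0];print("tip",cv2.boundingRect(c));x,y,ww,hh=cv2.boundingRect(c);print(onz(p,x+ww/2,y+hh/2,229))
print(s["time_s"],s["force"])
E
```

```text
core (281, 211, 72, 70) (array([ 547.397, -257.535]), np.float64(52.575774926938166))
tip (304, 241, 26, 25)
[ 545.849 -257.749  229.   ]
33.7917 [-0.136 -0.29   0.354]
```

```bash
python3 - <<'E'
from h import *
print(workorder.sign_off())
cv2.imwrite("pics/end.png",viewer.camera("scene"))
E
```

```text
the job is handed in; nothing more can be done
None
the job is handed in; nothing more can be done
```

The stand is on the mat, upright, and the tape roll lies over its spindle on the disc. I handed the job in at about 34 s; no verdict is reported.

I gripped the stand by its spindle, above the centre of mass. It went slowly to the mat, was lowered until it touched, and was let go. Then I gripped the roll across its outside and lowered it over the spindle.

**Stand:** after release its axis measured within about 1 mm of the ring's centre. In the pictures it stood upright and the whole foot was inside the ring.

**Roll:** it measured within about 2 mm of the spindle's axis and looked flat on the disc.
- **No touch felt:** the force reading showed no contact before I opened the fingers, so the roll may have dropped a millimetre or two onto the washer.
- **Height less certain:** its apparent size fits it being seated, but only to about 3 mm.

**Disagreements and gaps:**
- **Roll position:** my first rough reading of the roll from the top camera was about 4 mm off in x from the wrist camera. I used the wrist value, and the grasp was centred.
- **After hand-in:** the picture I tried to take after hand-in was refused.
- **Other objects:** in the last pictures everything else looked where it was at the start, judged by eye only.

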